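Test-pen check of a heatproof board's joint, tip shown to the inspection camera

TASK

Take the residue test pen out of its wooden stand and, holding it nib down, draw its spring nib slowly and gently along the whole L-shaped joint of the heatproof board, from the free end of the long leg round the corner to the free end of the short leg, touching the board nowhere else. Then show the nib to the tilting inspection camera: the program finishes with the robot still holding the pen in the air, at rest and in line with the camera's barrel, nib pointing straight into the lens and about 40 mm from the glass. Leave the camera as it is set and do not disturb the burner, the beaker or the dish.

Things in the scene. Friction and masses are not known exactly. Their poses are not given: they have to be found in the camera images.
- pen: White pen, about 55 g, 124 mm long, nib down in the stand. Origin: on its axis at the underside of its flange (26 mm across, 4 mm thick) that rests on the stand's top; z runs along the pen, away from the nib. Above the flange a 16 x 16 mm square grip from z = 4 to 65 mm, sides along x and y, then a 4 mm button; below it a round 12 mm shank to z = -40 mm, then the nib to -55 mm.
- nib_tip (a point): The very tip of the nib (6 mm across, rounded), 55 mm below the pen's origin while the spring is relaxed; axes as the pen's.
- pen_top (a point): Top end of the square grip, 65 mm above the pen's origin; axes as the pen's.
- nib (a joint): How far the spring nib is pushed into the pen: 0 free, 8 mm (0.008) fully in. The spring gives about 0.6 N at first touch and 2.2 N fully in; beyond that the pen is rigid. Pushed in 3 to 4 mm is a good writing pressure.
- stand: Fixed wooden block 75 x 75 mm, 70 mm high, with one upright through hole 17 mm across in the middle, in which the pen hangs by its flange. Origin: centre of its underside on the bench.
- board: Fixed heatproof board lying on the bench, 160 mm (its x) by 220 mm (its y), 10 mm thick, grey, with a white tile let in flush at its -x +y corner. The joint round the tile is a dark L-shaped line 6 mm wide, flush with the top. Origin: centre of the underside; z up.
- seam_start (a point): On the joint's centre line on the board's top, at the start of the long leg, 20 mm in from the board's +y edge.
- seam_corner (a point): The corner of the joint, on the board's top; the long leg from seam_start to here is straight, 120 mm, along the board's -y.
- seam_end (a point): End of the short leg on the board's top, 20 mm in from the board's -x edge; from seam_corner straight, 80 mm, along the board's -x.
- scope: Fixed inspection camera: black base 110 x 90 x 12 mm with two aluminium side posts up to 74 mm; the white barrel (38 mm across, 83 mm long) tilts between them on a level axle along the scope's y, 62 mm above the bench, leaning towards its -x, roughly to the robot. Origin: centre of the base's underside; z up.
- head (a joint): Tilt of the camera barrel in rad: 0 looks straight up, growing as the lens leans over to the scope's -x. A stiff hinge; it is already set and must be left.
- lens (a point): Centre of the lens glass at the upper end of the barrel, 45 mm from the axle. Its z is the line of sight, out of the lens.
- view (a point): Point on the line of sight 40 mm in front of the lens glass (85 mm from the axle), where the nib is to be shown. Its z is the line of sight, out of the lens.
- burner: Bystander: loose bunsen burner, blue foot 80 mm across, 136 mm tall. Origin: centre of its underside.
- beaker: Bystander: loose glass beaker 70 mm across, 90 mm tall. Origin: centre of its underside.
- dish: Bystander: loose white ceramic dish 70 mm across, 22 mm tall. Origin: centre of its underside.

How it is judged:
By the outcome, as a careful person would: the job done as asked, in the order asked, and still so for the second after the job is handed in, while the arm keeps its last pose, push and grip.
It also fails if it takes over 58 s, if anything falls off the work surface, if the arm or the gripper's body presses on something with over 40 N, if the wrist force passes 120 N, or if a joint passes its speed limit or range.

ROBOT

A 7-joint arm with a two-finger parallel gripper is mounted at the origin on the work surface. World frame = base frame: x ahead of the robot, y to its left, z up, the work surface at z = 0. Lengths are in m, angles in rad, forces in N, time in s.
With the tool pointing down it reaches from about 0.4 to 0.9 m from the base axis. Payload 5.5 kg.
Tool frame: the origin (TCP) lies on the centre line of the jaws, within the pads' length; the fingertips stand 17 mm ahead of it and the grasp point (between the pads) lies 2 mm behind it; z points along the fingers, y is the line along which they close (so a half turn about z gives the same grasp; the last joint's range is limited). The gripper opens to 85 mm and grips with 20 to 120 N. Pads are 22 mm wide; open, the fingers measure 114 mm over their backs; the gripper's body (76 mm by 85 mm) begins 54 mm behind the grasp point. The pads swing forward as they close: fully open they stand 13 mm farther back than shut.
Start: joints at [-1.02, 0.501, -0.427, 1.55, 0.221, 1.138, -0.21], TCP at [0.184, 0.623, 0.248] pointing down, gripper open.
Joint ranges: [-2.88, 2.88], [-0.31, 2.03], [-1.54, 1.56], [0.2, 2.42], [-1.41, 4.55], [0.19, 2.02], [-2.57, 2.57]. Speed limits (rad/s): [2.57, 2.57, 3.14, 3.14, 3.14, 3.14, 3.14].

INTERFACE

Orientations are given as [roll, pitch, yaw] about the fixed x, y, z axes, in that order (R = Rz(yaw) Ry(pitch) Rx(roll)).
In Python, from rig import env gives the robot as it stands.
- The arm moves only by the tool servo_tool, never from a script. Its argument "targets" is a list of rows, each an object with "claw": the opening, from -1 (shut) to 1 (fully open); "offset": the shift along the world's x, y, z as a fraction of full scale, a list of three; "rot": the turn, a rotation vector about the world's x, y, z as a fraction of full scale, a list of three. A call has 1 to 10 rows; each row shifts and turns the commanded pose from where the row before left it; what a row does not reach is not made up. Full scale, the value 1, is 0.04 m for a shift and 0.12 rad for a turn. A row lasts 1/12 s, in which the tool goes at most 41.7 mm and 7.16 degrees, less where a joint would pass 70% of its speed; a pose out of reach is approached as far as the arm can. A call with a number of a shift or a turn outside -1 to 1 is refused whole. A call with a gripper value outside its range is refused whole. The fingers move at their own pace and stop on an object; "grip_force" is the grip in N (left out, the last holds). Time passes only in rows, so rows that do not move let the fingers close. It gives the time, the measured TCP pose, the force, the opening and the grip force at its end, in the units of the state.
- env.state(): the state, without advancing time (a new reading comes with each control period).
- env.camera(name): name is "scene" or "top"; returns (picture, depth): 400x640x3 uint8, red, green, blue; 400x640 float32, m along the optical axis (not along the pixel's ray), 0 where there is no reading.
- env.camera_info(name): a dict with "mtx" (3x3 intrinsics, pixels), "eye" and "attitude" of the camera in the world. Camera axes: x right, y down, z forward; pixel columns grow to the right and rows downward; lengths in m; the calibration is good to about 2 mm. A picture is of the moment at which its call begins. camera_info takes no time and is no camera call.
- env.finish_job(): hands the job in; it is judged then, once.
The state is a dict: "clock": time; "joints": joint angles; "qd": joint speeds; "effort": joint torques, N m; "position": TCP position; "tcp_rot": TCP orientation; "ft_force": force on the tool from outside, world axes, zero at the start; "torque": the same for the moment, N m; "gripper_width": finger opening in m; "gripper_force": force on a finger pad.
Only numpy, scipy, OpenCV 4.12 (cv2) and the standard library are available. Lean on these libraries where they do the work, as an engineer would, in place of code of your own. Each camera call takes 0.05 s, during which the arm holds its last target. There are 200 camera calls.

## Working session

There is one attempt and no reset: what is moved stays moved. The work goes in short steps, Python scripts to look and compute and a tool call to move; the robot and the scene stay as the last step left them, time stands still between calls to the robot, and variables do not carry over. Pictures are saved under pics/ and viewed, at most 10 in all, crops included, and the job is handed in when it is done.

Besides the shell and the picture viewer there is one more tool, called after "Emit:" as a command line: name --argument value ..., lists and objects as JSON in quotes. servo_tool: Moves the arm, as the interface text tells. Shift numbers are shares of 0.04 m and turn numbers shares of 0.12 rad, none past 1 either way. Its arguments: {"type":"object","properties":{"targets":{"type":"array","items":{"type":"object","properties":{"claw":{"type":"number"},"offset":{"type":"array","items":{"type":"number","minimum":-1,"maximum":1}},"rot":{"type":"array","items":{"type":"number","minimum":-1,"maximum":1}}}}},"grip_force":{"type":"number"}},"required":["targets"]}

```bash
ls; mkdir -p pics; python3 - <<'E'
from rig import env
import cv2,numpy as np
for n in("scene","top"):
    p,d=env.camera(n);i=env.camera_info(n);print(n,i)
    cv2.imwrite(f"pics/{n}0.png",p[:,:,::-1]);np.savez(f"{n}0.npz",p=p,d=d)
print(env.state())
E
```

```text
pics
scene {'mtx': array([[504.54887904,   0.        , 322.85396079],
       [  0.        , 504.54887904, 203.66175913],
       [  0.        ,   0.        ,   1.        ]]), 'eye': array([ 1.0699255 , -0.57163837,  0.90685663]), 'attitude': array([-2.40922517, -0.02083266,  0.72558368])}
top {'mtx': array([[409.75588431,   0.        , 314.56149457],
       [  0.        , 409.75588431, 206.2468928 ],
       [  0.        ,   0.        ,   1.        ]]), 'eye': array([0.52477503, 0.01321667, 1.05479004]), 'attitude': array([-3.031302  , -0.00867679, -1.57628581])}
{'clock': 0.1, 'joints': array([-1.01981049,  0.50176965, -0.42681927,  1.55133188,  0.22081132,
        1.13831622, -0.21026801]), 'qd': array([ 0.00116271, -0.00292558, -0.00011855, -0.00367698,  0.00131237,
        0.00249616,  0.00044219]), 'effort': array([-1.13395066e-02, -5.70812559e+01, -5.83856106e+00, -2.81749928e+01,
        1.04494035e-02,  5.60539775e-03, -9.73604131e-08]), 'position': array([0.1843565 , 0.62268842, 0.24735998]), 'tcp_rot': array([-3.13982577e+00, -5.88525711e-05,  2.85389947e+00]), 'ft_force': array([ 0.16084492, -0.69516165,  0.01137933]), 'torque': array([-0.00060784, -0.01055915,  0.01151966]), 'gripper_force': 0.0, 'gripper_width': 0.0854871052666394}
```

View pics/scene0.png

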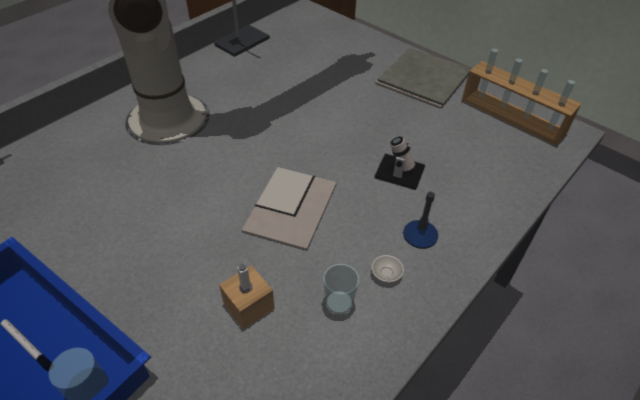

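View pics/top0.png

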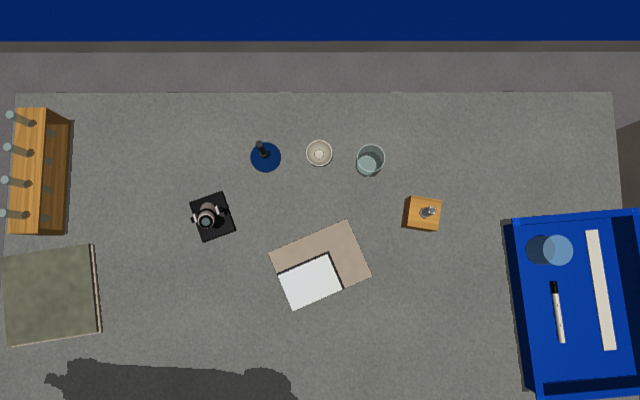

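The scene view shows the stand and pen at about (245,285), the board at (290,207), the scope at (400,165), the burner at (421,232), the dish at (387,270) and the beaker at (340,290). The top view has the stand at (423,213), the board spanning (268,252), (347,219), (373,276) and (293,310) with its tile at lower left, and the scope at (212,216). I'll zoom in next.

```bash
cat > h.py <<'E'
import numpy as np,cv2
from scipy.spatial.transform import Rotation as R
from rig import env
def cam(n):
    i=env.camera_info(n);return i["mtx"],np.array(i["eye"]),R.from_euler("xyz",i["attitude"]).as_matrix()
def ray(n,uv):
    K,e,A=cam(n);uv=np.atleast_2d(uv).astype(float)
    d=np.c_[(uv-K[[0,1],[2,2]])/K[0,0],np.ones(len(uv))]@A.T
    return e,d
def onz(n,uv,z):
    e,d=ray(n,uv);return e+d*((z-e[2])/d[:,2])[:,None]
def proj(n,P):
    K,e,A=cam(n);q=(np.atleast_2d(P)-e)@A;return q[:,:2]/q[:,2:]*K[0,0]+K[[0,1],[2,2]]
def cross(uvs):  # {cam:uv} -> point, residual
    M=np.zeros((3,3));b=np.zeros(3);L=[]
    for n,uv in uvs.items():
        e,d=ray(n,uv);d=d[0]/np.linalg.norm(d[0]);Q=np.eye(3)-np.outer(d,d);M+=Q;b+=Q@e;L.append((Q,e))
    p=np.linalg.solve(M,b);return p,[np.linalg.norm(Q@(p-e)) for Q,e in L]
def cloud(n,d):
    v,u=np.mgrid[:400,:640];e,r=ray(n,np.c_[u.ravel(),v.ravel()]);return (e+r*d.ravel()[:,None]).reshape(400,640,3)
E
python3 - <<'E'
from h import *
s=np.load("scene0.npz")["p"][:,:,::-1];t=np.load("top0.npz")["p"][:,:,::-1]
c=lambda im,x,y,w,h,k:cv2.resize(im[y:y+h,x:x+w],None,fx=k,fy=k,interpolation=cv2.INTER_NEAREST)
a=np.hstack([c(s,370,125,64,70,4),c(t,185,180,64,70,4),c(t,395,180,60,70,4)])
b=np.hstack([c(s,240,165,100,80,3),c(t,262,215,115,80,3),np.zeros((240,107,3),np.uint8)])
b=b[:,:a.shape[1]];b=np.hstack([b,np.zeros((240,a.shape[1]-b.shape[1],3),np.uint8)])
cv2.imwrite("pics/z.png",np.clip(np.vstack([a,b])*1.3,0,255));print(a.shape)
# depth quality
for n in("scene","top"):
    d=np.load(n+"0.npz")["d"];P=cloud(n,d)
    uv=proj(n,[[.5,.1,0]])[0].astype(int);print(n,P[uv[1]-3:uv[1]+3,uv[0]-3:uv[0]+3,2].round(4).tolist()[0])
E
```

```text
(280, 752, 3)
scene [0.0103, 0.0082, 0.0089, 0.0077, 0.0118, 0.0089]
top [0.0143, 0.0117, 0.0117, 0.0105, 0.0086, 0.01][ WARN:0@0.756] global loadsave.cpp:1063 imwrite_ Unsupported depth image for selected encoder is fallbacked to CV_8U.
```

View pics/z.png

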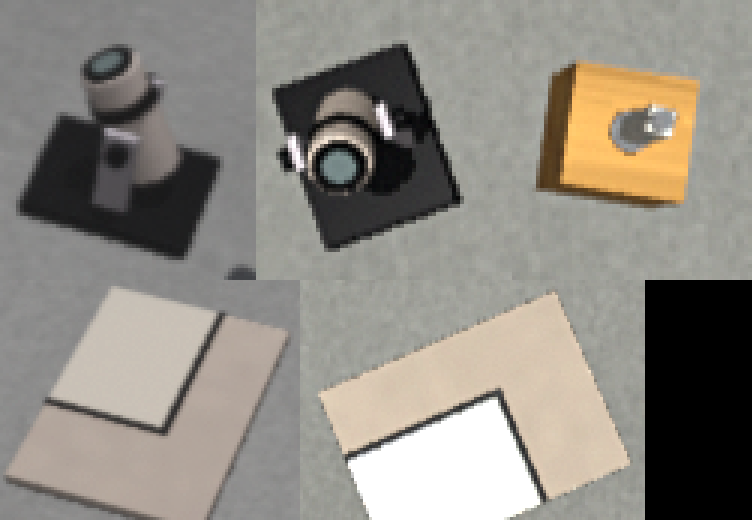

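The zoomed crops are clear. They show the scope barrel with a teal lens (scene about (397,141), top about (206,221)), the dark L-joint in both views, and the pen's square grip rising from the stand at top about (424,212).

```bash
cat > m.py <<'E'
from h import *
hull=lambda m:cv2.convexHull(max(cv2.findContours(m,cv2.RETR_EXTERNAL,cv2.CHAIN_APPROX_NONE)[0],key=cv2.contourArea))
def comp(m,uv):
    k,l=cv2.connectedComponents(m.astype(np.uint8));v=l[uv[1],uv[0]];return ((l==v)&(v>0)).astype(np.uint8)
def rect(n,m,z):
    c=max(cv2.findContours(m,cv2.RETR_EXTERNAL,cv2.CHAIN_APPROX_NONE)[0],key=cv2.contourArea)[:,0]
    P=onz(n,c,z)[:,:2];return cv2.minAreaRect((P*1000).astype(np.float32))
seed={"scene":dict(board=(275,220),base=(385,175),stand=(238,289)),"top":dict(board=(330,240),base=(225,200),stand=(412,220))}
for n in("scene","top"):
    z=np.load(n+"0.npz");p=z["p"].astype(int);r,g,b=p[...,0],p[...,1],p[...,2];hsv=cv2.cvtColor(z["p"],cv2.COLOR_RGB2HSV).astype(int)
    for k,uv in seed[n].items(): print(n,k,"rgb",p[uv[1],uv[0]])
    tan=comp((r-b>14)&(r>80),seed[n]["board"])
    h=np.zeros((400,640),np.uint8);cv2.fillConvexPoly(h,hull(tan),1)
    print(" tan hull rect",rect(n,h,.01),tan.sum())
    g0=p.sum(2)
    dk=(cv2.dilate(h,np.ones((5,5)))>0)&(g0<150)
    v,u=np.nonzero(dk);P=onz(n,np.c_[u,v],.01)[:,:2]*1000
    np.save(n+"dk.npy",np.c_[P,300-g0[v,u],u,v]);print(" dark",len(P))
    bs=comp((g0<110),seed[n]["base"]);print(" base",rect(n,bs,.012),bs.sum())
    st=comp((hsv[...,1]>100)&(r>b+40),seed[n]["stand"]);print(" stand",rect(n,st,.07),st.sum())
    lr={"scene":(380,130,410,155),"top":(195,210,220,235)}[n];q=np.zeros((400,640),bool);q[lr[1]:lr[3],lr[0]:lr[2]]=1
    te=q&(b>r+3)&(g>60);v,u=np.nonzero(te);print(" lens",te.sum(),u.mean(),v.mean(),np.ptp(u),np.ptp(v),np.median(z["d"][te]))
E
python3 m.py
```

```text
scene board rgb [139 129 121]
scene base rgb [24 25 26]
scene stand rgb [150 119  84]
 tan hull rect ((494.4888610839844, -9.882064819335938), (158.00045776367188, 219.58544921875), 23.145084381103516) 2711
 dark 81
 base ((610.9898681640625, 282.71270751953125), (106.20677185058594, 144.00515747070312), 19.623310089111328) 835
 stand ((617.6187744140625, -261.9499206542969), (74.787109375, 74.00127410888672), 80.78564453125) 1005
 lens 26 396.0769230769231 140.03846153846155 6 4 1.2283738
top board rgb [165 151 135]
top base rgb [22 22 21]
top stand rgb [189 144  79]
 tan hull rect ((494.0694580078125, -8.620834350585938), (162.23016357421875, 221.60740661621094), 22.892101287841797) 3204
 dark 89
 base ((616.3768920898438, 264.17425537109375), (107.62550354003906, 89.3411865234375), 19.859771728515625) 808
 stand ((616.7221069335938, -254.66744995117188), (86.79122924804688, 77.77268981933594), 80.68095397949219) 933
 lens 54 205.27777777777777 221.3148148148148 8 7 0.9532785
```

```bash
cat > m2.py <<'E'
from h import *
# seam lines
rot=lambda a:np.array([[np.cos(a),-np.sin(a)],[np.sin(a),np.cos(a)]])
for n in("scene","top"):
    D=np.load(n+"dk.npy");a=np.deg2rad(23);L=(D[:,:2]-[494.3,-9.2])@rot(a);w=D[:,2]
    A=(abs(L[:,0]-20)<9)&(L[:,1]>-18)&(L[:,1]<105);B=(abs(L[:,1]+30)<9)&(L[:,0]<8)&(L[:,0]>-75)
    fa=np.polyfit(L[A,1],L[A,0],1,w=np.sqrt(w[A]));fb=np.polyfit(L[B,0],L[B,1],1,w=np.sqrt(w[B]))
    y=-30
    for _ in range(5): x=np.polyval(fa,y);y=np.polyval(fb,x)
    print(n,"legs slope",fa[0],fb[0],A.sum(),B.sum(),"corner",rot(a)@[x,y]+[494.3,-9.2],"local",x,y)
# lens
U={}
for n,(x0,y0,x1,y1),s in(("scene",(386,130,410,158),(389,140)),("top",(192,207,222,238),(206,214))):
    p=np.load(n+"0.npz")["p"].astype(int);g=p.sum(2)
    print(n);print(g[y0+2:y1-4,x0:x1]//10 if n=="top" else g[y0:y1-6,x0:x1]//10)
for q,z in(((193.5,218.7),.062),((223.5,209.5),.062),((208.5,214),.062)):print("knob",onz("top",q,z))
p=np.load("top0.npz")["p"].astype(int)
print("pen top sat")
print((p[202:224,414:438,0]-p[202:224,414:438,2]))
E
python3 m2.py
```

```text
scene legs slope -0.0018307939796641437 0.0027206586933630895 43 26 corner [523.77643182 -29.01925525] local 19.389198585512645 -29.761080115725495
top legs slope -0.004042133928977757 -0.0004927954385325944 44 35 corner [524.76274168 -28.80736306] local 20.379894471970967 -29.9514142896421
scene
[[31 31 31 31 30 30 30 31 31 31 30 30 30 30 30 30 31 31 31 30 30 30 30 30]
 [30 31 31 30 30 30 30 31 31 31 30 30 30 30 30 31 31 31 31 31 30 30 30 30]
 [30 30 30 30 30 30 30 31 30 30 30 30 30 30 30 30 31 31 31 30 30 30 30 30]
 [29 29 29 30 30 31 31 30 30 30 30 30 30 30 30 31 31 31 31 31 30 30 30 30]
 [29 29 30 30 30 31 31 31 30 30 30 30 30 30 30 31 31 31 31 31 31 31 31 30]
 [30 30 30 30 30 30 30 31 30 30 30 30 30 30 30 30 31 31 32 31 31 31 31 31]
 [30 30 30 30 30 31 31 31 30 29 29 26 22 20 20 23 28 30 31 31 31 32 31 31]
 [30 30 30 30 30 31 31 31 29 24 18 15 13 12 11 12 19 28 31 31 32 32 32 32]
 [31 30 30 30 30 31 30 24 18 17 17 20 21 19 12  8 15 32 34 32 31 31 31 31]
 [30 31 30 30 30 29 22 16 17 21 23 24 24 23 16  8 13 34 36 32 31 31 30 31]
 [30 31 31 30 29 22 14 18 23 24 25 25 24 20 13  8 15
[... 4889 characters left out ...]
14 115 114 114 116 118  97  52   6   0   1  29  71 112 120 117 116
  114 113 114 113 114 116]
 [118 118 118 115 115 115 119 121 118  80  72  77 111 115 117 116 113 113
  111 111 112 113 111 116]
 [117 116 118 117 118 115 118 120 119 120 121 120 119 117 114 114 113 113
  112 110 111 112 112 115]
 [114 114 114 115 116 116 114 117 116 117 118 120 119 117 115 116 116 114
  114 112 114 112 112 115]
 [111 111 112 111 112 111 112 113 113 114 115 119 116 117 114 116 115 117
  117 114 117 115 116 119]
 [107 109 109 107 109 108 110 107 111 109 109 111 113 112 113 115 114 114
  116 115 115 116 116 119]
 [107 107 107 106 106 106 106 107 110 106 108 107 107 107 108 111 110 110
  110 112 112 112 115 117]]
```

```bash
cat > m3.py <<'E'
from h import *
P,r=cross({"scene":(396.7,140.5),"top":(205.2,221.1)});print("lens",P*1e3,np.array(r)*1e3)
for ax in([.6169,.2615,.062],[.6164,.2642,.062]):
    v=P-ax;print(" axle->lens",v*1e3,np.linalg.norm(v)*1e3,"tilt",np.rad2deg(np.arctan2(np.hypot(*v[:2]),v[2])),"dir",np.rad2deg(np.arctan2(-v[1],-v[0])))
print("flange top",onz("top",(424.6,212.2),.073))
for n,bx in(("top",(400,190,446,236)),("scene",(215,262,280,330))):
    p=np.load(n+"0.npz")["p"].astype(int);x0,y0,x1,y1=bx
    q=p[y0:y1,x0:x1];s=(q[...,0]-q[...,2]>40)
    v,u=np.nonzero(s);g=q[v,u,0];h,e=np.histogram(g,12);print(n,h,e.astype(int))
    thr=cv2.threshold(g.astype(np.uint8),0,255,cv2.THRESH_OTSU)[0]
    m=np.zeros((400,640),np.uint8);m[y0:y1,x0:x1]=s&(q[...,0]>thr)
    m=cv2.morphologyEx(m,cv2.MORPH_OPEN,np.ones((3,3),np.uint8))
    c=max(cv2.findContours(m,0,cv2.CHAIN_APPROX_NONE)[0],key=cv2.contourArea)
    print(" thr",thr,cv2.minAreaRect((onz(n,cv2.convexHull(c)[:,0],.07)[:,:2]*1e3).astype(np.float32)))
    # pen pixels: unsaturated in box
    m2=cv2.morphologyEx((abs(q[...,0]-q[...,2])<25).astype(np.uint8),cv2.MORPH_OPEN,np.ones((2,2)))
t=np.load("top0.npz")["p"][196:224,410:442,::-1];s=np.load("scene0.npz")["p"][256:300,222:270,::-1]
a=cv2.resize(t,None,fx=12,fy=12,interpolation=0);b=cv2.resize(s,None,fx=8,fy=8,interpolation=0)
H=max(a.shape[0],b.shape[0]);f=lambda i:cv2.copyMakeBorder(i,0,H-i.shape[0],0,0,0)
cv2.imwrite("pics/pen.png",np.hstack([f(a),f(b)]))
E
python3 m3.py
```

```text
lens [596.48633171 258.96666719 100.37433834] [0.38386346 0.38386346]
 axle->lens [-20.41366829  -2.53333281  38.37433834] 43.5399296157939 tilt 28.193181992653845 dir 7.074228405191147
 axle->lens [-19.91366829  -5.23333281  38.37433834] 43.54918828005896 tilt 28.215897970746443 dir 14.724439334789052
flange top [[ 0.61780217 -0.26130038  0.073     ]]
top [ 82  10  14   6   8   8  22  23  77 183 319 205] [ 60  72  84  96 109 121 133 145 158 170 182 194 207]
 thr 130.0 ((617.5857543945312, -260.8883361816406), (75.35281372070312, 75.7113265991211), 80.56107330322266)
scene [  7   7   9  18  18   9  78  72 131 246 298 154] [ 92  97 103 109 114 120 126 131 137 143 148 154 160]
 thr 136.0 ((614.3536376953125, -259.9296569824219), (73.8200912475586, 66.48731994628906), 78.80390930175781)
```

View pics/pen.png

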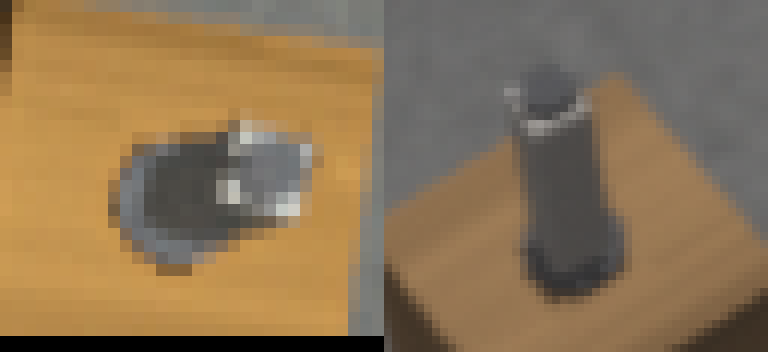

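The pen crop shows the square top at top-view about (431.8,209.7), turned about -16° mod 90, with its button at scene about (242.3,267.5). I'll check the scope geometry by projecting the measured points back onto the pictures.

```bash
cat > m4.py <<'E'
from h import *
print("pentop",cross({"scene":(242.3,268.2),"top":(431.8,209.7)}))
c=np.array([.6164,.2642]);y=np.deg2rad(19.9);ex=np.array([np.cos(y),np.sin(y)]);ey=np.array([-ex[1],ex[0]])
t=np.deg2rad(28.5);P3=lambda x,yy,z:np.r_[c+ex*x+ey*yy,z]
L={n:onz(n,uv,.062+.045*np.cos(t))[0] for n,uv in(("top",(205.2,221.1)),("scene",(396.7,140.5)))}
for n in L: d=L[n][:2]-c;print(n,"lens local",d@ex*1e3,d@ey*1e3)
S=lambda r:P3(-r*np.sin(t),0,.062+r*np.cos(t))
b=[P3(sx*.055,sy*.045,z) for z in(.012,0) for sx,sy in((1,1),(1,-1),(-1,-1),(-1,1))]
out=[]
for n,(x0,y0,w,h) in(("scene",(370,125,62,70)),("top",(186,180,54,70))):
    k=7 if 1 else 0;im=np.load(n+"0.npz")["p"][y0:y0+h,x0:x0+w,::-1];im=cv2.resize(im,None,fx=k,fy=k,interpolation=0);im=np.clip(im.astype(int)*1.7,0,255).astype(np.uint8)
    px=lambda P:tuple(((proj(n,P)[0]-[x0,y0]+.5)*k).astype(int).tolist())
    for i in range(4):
        cv2.line(im,px(b[i]),px(b[(i+1)%4]),(0,255,0),1);cv2.line(im,px(b[4+i]),px(b[4+(i+1)%4]),(0,120,255),1)
    cv2.line(im,px(S(-.038)),px(S(.045)),(0,0,255),1);cv2.circle(im,px(S(0)),4,(0,0,255),1);cv2.circle(im,px(S(.045)),4,(255,0,0),1)
    u=np.r_[-ex*np.cos(t),-np.sin(t)];v=np.r_[ey,0]
    for r in(.045,-.038):
        cir=np.array([px(S(r)+.019*(np.cos(a)*u+np.sin(a)*v)) for a in np.linspace(0,6.283,40)]);cv2.polylines(im,[cir],True,(255,255,0),1)
    out.append(im)
cv2.imwrite("pics/scope.png",np.hstack(out));print(np.hstack(out).shape)
E
python3 m4.py
```

```text
pentop (array([ 0.61760848, -0.26085394,  0.13389687]), [np.float64(4.9011917534179564e-05), np.float64(4.9011917534108304e-05)])
top lens local -20.328378408707806 1.7542925106554192
scene lens local -20.602421729153303 0.2568291340801065
(490, 812, 3)
```

View pics/scope.png

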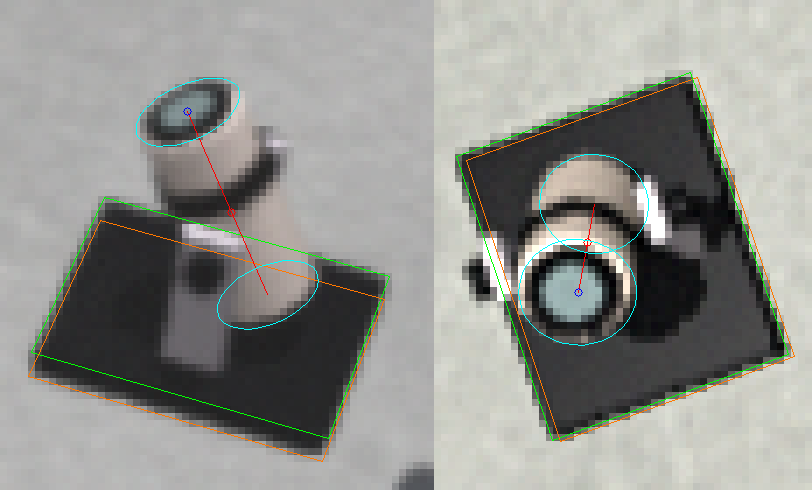

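The overlay fits the base, barrel and lens in both views with a tilt of about 28° and a yaw of 19.9°. The tool's closing line is already at 73.5°, square to the pen's grip, so I can go over the stand now.

Emit:
servo_tool --targets '[{"claw":0.2,"offset":[0.2,-0.4,0]},{"claw":0.2,"offset":[0.43,-0.88,0]},{"claw":0.2,"offset":[0.43,-0.88,0]},{"claw":0.2,"offset":[0.43,-0.88,0]},{"claw":0.2,"offset":[0.43,-0.88,0]},{"claw":0.2,"offset":[0.43,-0.88,0]},{"claw":0.2,"offset":[0.43,-0.88,0]},{"claw":0.2,"offset":[0.43,-0.88,0]},{"claw":0.2,"offset":[0.43,-0.88,0]},{"claw":0.2,"offset":[0.43,-0.88,0]}]' --grip_force 40

```text
validation failed for argument at $.ta...
```

Emit:
servo_tool --targets '[{"claw":0.2,"offset":[0.43,-0.88,0]},{"claw":0.2,"offset":[0.43,-0.88,0]},{"claw":0.2,"offset":[0.43,-0.88,0]},{"claw":0.2,"offset":[0.43,-0.88,0]},{"claw":0.2,"offset":[0.43,-0.88,0]},{"claw":0.2,"offset":[0.43,-0.88,0]},{"claw":0.2,"offset":[0.43,-0.88,0]},{"claw":0.2,"offset":[0.43,-0.88,0]},{"claw":0.2,"offset":[0.43,-0.88,0]},{"claw":0.2,"offset":[0.43,-0.88,0]}]'

```text
validation failed for argument at $.ta...
```

Emit:
servo_tool --targets '[{"claw":0.2,"offset":[0.2,-0.4,0],"rot":[0,0,0]},{"claw":0.2,"offset":[0.43,-0.88,0],"rot":[0,0,0]},{"claw":0.2,"offset":[0.43,-0.88,0],"rot":[0,0,0]},{"claw":0.2,"offset":[0.43,-0.88,0],"rot":[0,0,0]},{"claw":0.2,"offset":[0.43,-0.88,0],"rot":[0,0,0]},{"claw":0.2,"offset":[0.43,-0.88,0],"rot":[0,0,0]},{"claw":0.2,"offset":[0.43,-0.88,0],"rot":[0,0,0]},{"claw":0.2,"offset":[0.43,-0.88,0],"rot":[0,0,0]},{"claw":0.2,"offset":[0.43,-0.88,0],"rot":[0,0,0]},{"claw":0.2,"offset":[0.43,-0.88,0],"rot":[0,0,0]}]' --grip_force 40

```text
clock: 0.93
position: [0.3475, 0.2884, 0.2482]
tcp_rot: [-3.141, -0.0, 2.854]
ft_force: [0.4, 0.1, 0.4]
gripper_width: 0.0511
gripper_force: 0.0
```

Emit:
servo_tool --targets '[{"claw":0.1,"offset":[0.43,-0.88,0],"rot":[0,0,0]},{"claw":0.1,"offset":[0.43,-0.88,0],"rot":[0,0,0]},{"claw":0.1,"offset":[0.43,-0.88,0],"rot":[0,0,0]},{"claw":0.1,"offset":[0.43,-0.88,0],"rot":[0,0,0]},{"claw":0.1,"offset":[0.43,-0.88,0],"rot":[0,0,0]},{"claw":0.1,"offset":[0.43,-0.88,0],"rot":[0,0,0]},{"claw":0.1,"offset":[0.43,-0.88,0],"rot":[0,0,0]},{"claw":0.1,"offset":[0.43,-0.88,0],"rot":[0,0,0]},{"claw":0.1,"offset":[0.43,-0.88,0],"rot":[0,0,0]},{"claw":0.1,"offset":[0.43,-0.88,0],"rot":[0,0,0]}]'

```text
clock: 1.77
position: [0.5195, -0.0633, 0.2481]
tcp_rot: [-3.141, -0.0, 2.854]
ft_force: [1.0, 0.9, 0.5]
gripper_width: 0.0468
gripper_force: 0.0
```

Emit:
servo_tool --targets '[{"claw":0.1,"offset":[0.43,-0.88,0],"rot":[0,0,0]},{"claw":0.1,"offset":[0.43,-0.88,0],"rot":[0,0,0]},{"claw":0.1,"offset":[0.43,-0.88,0],"rot":[0,0,0]},{"claw":0.1,"offset":[0.43,-0.88,0],"rot":[0,0,0]},{"claw":0.1,"offset":[0.43,-0.88,0],"rot":[0,0,0]},{"claw":0.1,"offset":[0.3,-0.6,0],"rot":[0,0,0]},{"claw":0.1,"offset":[0,0,0],"rot":[0,0,0]},{"claw":0.1,"offset":[0,0,0],"rot":[0,0,0]}]'

```text
clock: 2.43
position: [0.6166, -0.2636, 0.247]
tcp_rot: [-3.141, -0.002, 2.85]
ft_force: [-0.4, 0.5, 0.2]
gripper_width: 0.0472
gripper_force: 0.0
```

Emit:
servo_tool --targets '[{"claw":0.1,"offset":[0.03,0.065,-0.3],"rot":[0,0,0]},{"claw":0.1,"offset":[0,0,-0.5],"rot":[0,0,0]},{"claw":0.1,"offset":[0,0,-0.5],"rot":[0,0,0]},{"claw":0.1,"offset":[0,0,-0.5],"rot":[0,0,0]},{"claw":0.1,"offset":[0,0,-0.5],"rot":[0,0,0]},{"claw":0.1,"offset":[0,0,-0.5],"rot":[0,0,0]},{"claw":0.1,"offset":[0,0,-0.5],"rot":[0,0,0]},{"claw":0.1,"offset":[0,0,-0.25],"rot":[0,0,0]},{"claw":0.1,"offset":[0,0,0],"rot":[0,0,0]},{"claw":0.1,"offset":[0,0,0],"rot":[0,0,0]}]'

```text
clock: 3.27
position: [0.6182, -0.2573, 0.1059]
tcp_rot: [3.141, -0.001, 2.855]
ft_force: [0.0, -0.5, -0.3]
gripper_width: 0.0468
gripper_force: 0.0
```

Emit:
servo_tool --targets '[{"claw":-1,"offset":[0,0,0],"rot":[0,0,0]},{"claw":-1,"offset":[0,0,0],"rot":[0,0,0]},{"claw":-1,"offset":[0,0,0],"rot":[0,0,0]},{"claw":-1,"offset":[0,0,0],"rot":[0,0,0]},{"claw":-1,"offset":[0,0,0],"rot":[0,0,0]},{"claw":-1,"offset":[0,0,0],"rot":[0,0,0]}]' --grip_force 40

```text
clock: 3.77
position: [0.6194, -0.2594, 0.1078]
tcp_rot: [-3.142, 0.002, 2.854]
ft_force: [-0.7, 0.6, 5.7]
gripper_width: 0.0154
gripper_force: 42.6
```

Emit:
servo_tool --targets '[{"claw":-1,"offset":[0,0,0],"rot":[0,0,0]},{"claw":-1,"offset":[0,0,0],"rot":[0,0,0]}]'

```text
clock: 3.93
position: [0.6194, -0.2594, 0.1078]
tcp_rot: [-3.142, 0.002, 2.854]
ft_force: [-0.4, 0.4, 5.7]
gripper_width: 0.0153
gripper_force: 42.6
```

```bash
python3 - <<'E'
from h import *
for k in range(4):
    p,d=env.camera("scene");s=env.state();print(s["position"].round(4),s["tcp_rot"].round(4),s["ft_force"].round(2),s["joints"].round(4))
E
```

```text
[ 0.6194 -0.2593  0.1077] [-3.1415e+00  2.3000e-03  2.8537e+00] [ 0.28 -0.02  5.16] [ 0.2949  0.6523  0.0879  1.6101 -0.0693  0.88    1.6918]
[ 0.6194 -0.2594  0.1077] [-3.1415e+00  2.2000e-03  2.8537e+00] [0.22 0.34 5.95] [ 0.295   0.6523  0.0879  1.6101 -0.0693  0.88    1.6918]
[ 0.6194 -0.2594  0.1078] [-3.1415e+00  2.2000e-03  2.8537e+00] [0.47 0.38 5.42] [ 0.295   0.6523  0.0879  1.6101 -0.0693  0.88    1.6918]
[ 0.6194 -0.2593  0.1077] [-3.1415e+00  2.2000e-03  2.8537e+00] [-0.25 -0.29  6.11] [ 0.295   0.6524  0.0878  1.6101 -0.0693  0.88    1.6918]
```

Emit:
servo_tool --targets '[{"claw":-1,"offset":[0,0,0.1],"rot":[0,0,0]},{"claw":-1,"offset":[0,0,0.3],"rot":[0,0,0]},{"claw":-1,"offset":[0,0,0.4],"rot":[0,0,0]},{"claw":-1,"offset":[0,0,0.4],"rot":[0,0,0]},{"claw":-1,"offset":[0,0,0.5],"rot":[0,0,0]},{"claw":-1,"offset":[0,0,0.5],"rot":[0,0,0]},{"claw":-1,"offset":[0,0,0.3],"rot":[0,0,0]},{"claw":-1,"offset":[0,0,0.1],"rot":[0,0,0]},{"claw":-1,"offset":[0,0,0],"rot":[0,0,0]},{"claw":-1,"offset":[0,0,0],"rot":[0,0,0]}]'

```text
clock: 4.97
position: [0.618, -0.2586, 0.2097]
tcp_rot: [3.141, -0.001, 2.854]
ft_force: [0.8, -0.3, -1.3]
gripper_width: 0.0156
gripper_force: 41.9
```

Emit:
servo_tool --targets '[{"claw":-1,"offset":[-0.1,0.2,0],"rot":[0,0,0]},{"claw":-1,"offset":[-0.2,0.5,0],"rot":[0,0,0]},{"claw":-1,"offset":[-0.3,0.75,0],"rot":[0,0,0]},{"claw":-1,"offset":[-0.35,0.85,0],"rot":[0,0,0]},{"claw":-1,"offset":[-0.35,0.85,0],"rot":[0,0,0]},{"claw":-1,"offset":[-0.35,0.85,0],"rot":[0,0,0]},{"claw":-1,"offset":[-0.35,0.85,0],"rot":[0,0,0]},{"claw":-1,"offset":[-0.35,0.85,0],"rot":[0,0,0]},{"claw":-1,"offset":[-0.35,0.85,0],"rot":[0,0,0]},{"claw":-1,"offset":[-0.35,0.85,-0.2],"rot":[0,0,0]}]'

```text
clock: 5.8
position: [0.4952, 0.039, 0.2024]
tcp_rot: [3.141, 0.0, 2.854]
ft_force: [1.2, 0.2, 0.3]
gripper_width: 0.0156
gripper_force: 41.9
```

Emit:
servo_tool --targets '[{"claw":-1,"offset":[-0.27,0.65,-0.3],"rot":[0,0,0]},{"claw":-1,"offset":[-0.15,0.35,-0.5],"rot":[0,0,0]},{"claw":-1,"offset":[-0.05,0.1,-0.5],"rot":[0,0,0]},{"claw":-1,"offset":[0,0,-0.3],"rot":[0,0,0]},{"claw":-1,"offset":[0,0,-0.1],"rot":[0,0,0]},{"claw":-1,"offset":[0,0,0],"rot":[0,0,0]},{"claw":-1,"offset":[0,0,0],"rot":[0,0,0]},{"claw":-1,"offset":[0,0,0],"rot":[0,0,0]}]'

```text
clock: 6.47
position: [0.4782, 0.0809, 0.1349]
tcp_rot: [3.141, 0.001, 2.853]
ft_force: [0.1, 0.3, -0.7]
gripper_width: 0.0158
gripper_force: 41.9
```

```bash
python3 - <<'E'
from h import *
for n in("scene","top"):
    p,d=env.camera(n);np.savez(n+"1.npz",p=p,d=d)
s=env.state();print(s["position"].round(4),s["tcp_rot"].round(4),s["ft_force"].round(2))
q=s["position"]-[0,0,.0928];out=[]
for n in("scene","top"):
    u=proj(n,q)[0];print(n,u);x0,y0=int(u[0])-28,int(u[1])-40
    im=np.load(n+"1.npz")["p"][y0:y0+60,x0:x0+56,::-1];im=cv2.resize(im,None,fx=7,fy=7,interpolation=0);im=np.clip(im.astype(int)*1.5,0,255).astype(np.uint8)
    c=((u-[x0,y0]+.5)*7).astype(int);cv2.circle(im,tuple(c.tolist()),3,(0,0,255),1)
    S=((proj(n,[.4772,.0815,.01])[0]-[x0,y0]+.5)*7).astype(int);cv2.circle(im,tuple(S.tolist()),3,(0,255,0),1);out.append(im);print(x0,y0)
cv2.imwrite("pics/nib.png",np.hstack(out))
E
```

```text
[0.4784 0.0809 0.1351] [3.1409e+00 1.4000e-03 2.8531e+00] [ 0.46  0.23 -0.9 ]
scene [311.55964164 172.08691121]
283 132
top [283.3616542  270.89540745]
255 230
```

View pics/nib.png

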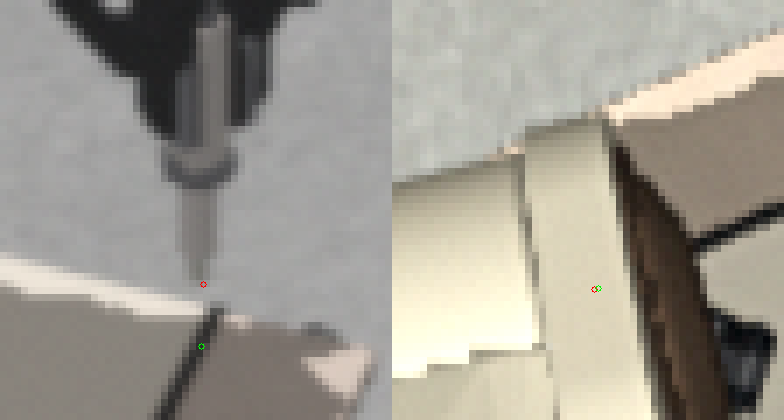

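In the scene view the nib hangs at about (311,172), horizontally lined up with the joint beneath it to about 0.2 px. The gripper hides it from the top camera. I'll lower gently to just above the board.

Emit:
servo_tool --targets '[{"claw":-1,"offset":[-0.03,0.015,-0.15],"rot":[0,0,0]},{"claw":-1,"offset":[0,0,-0.2],"rot":[0,0,0]},{"claw":-1,"offset":[0,0,-0.2],"rot":[0,0,0]},{"claw":-1,"offset":[0,0,-0.15],"rot":[0,0,0]},{"claw":-1,"offset":[0,0,-0.07],"rot":[0,0,0]},{"claw":-1,"offset":[0,0,0],"rot":[0,0,0]},{"claw":-1,"offset":[0,0,0],"rot":[0,0,0]},{"claw":-1,"offset":[0,0,0],"rot":[0,0,0]}]'

```text
clock: 7.23
position: [0.4766, 0.0817, 0.1036]
tcp_rot: [3.141, 0.0, 2.854]
ft_force: [0.3, 0.3, -0.5]
gripper_width: 0.0151
gripper_force: 42.0
```

```bash
cat > look.py <<'E'
import sys
from h import *
p,d=env.camera("scene");s=env.state();t=s["position"];print(t.round(4),s["tcp_rot"].round(4),s["ft_force"].round(2))
q=t-[0,0,.0928];u=proj("scene",q)[0];print("pred tip",u)
x0,y0=int(u[0])-18,int(u[1])-30
g=p.astype(int).sum(2);np.save("pics/last.npy",p)
print(x0,y0);print(g[y0+16:y0+46,x0:x0+36]//10)
E
python3 look.py
```

```text
[0.4767 0.0817 0.1037] [3.1413e+00 4.0000e-04 2.8538e+00] [ 0.55 -0.6  -0.97]
pred tip [311.25593778 180.60995887]
293 150
[[32 32 33 ... 33 33 33]
 [32 33 32 ... 33 33 32]
 [32 32 32 ... 33 32 32]
 ...
 [26 26 26 ... 25 32 38]
 [26 26 26 ... 32 38 39]
 [26 26 26 ... 34 39 40]]
```

```bash
cat > v.py <<'E'
import sys
from h import *
p=np.load("pics/last.npy");s=env.state();q=s["position"]-[0,0,.0928];u=proj("scene",q)[0]
x0,y0=int(u[0])-20,int(u[1])-20;k=14
im=cv2.resize(p[y0:y0+40,x0:x0+40,::-1],None,fx=k,fy=k,interpolation=cv2.INTER_CUBIC);im=np.clip(im.astype(int)*1.5,0,255).astype(np.uint8)
def dot(P,c): cv2.circle(im,tuple(((proj("scene",P)[0]-[x0,y0]+.5)*k).astype(int).tolist()),3,c,-1)
C=np.array([.5243,-.0289,.01]);X=np.array([.9198,.3923,0]);Y=np.array([-.3923,.9198,0])
dot(q,(0,0,255))
for a in range(0,121,10):dot(C+Y*a/1e3,(0,255,0))
for a in range(10,81,10):dot(C-X*a/1e3,(255,255,0))
cv2.imwrite(f"pics/{sys.argv[1]}.png",im);print(x0,y0)
E
python3 v.py a1
```

```text
291 160
```

View pics/a1.png

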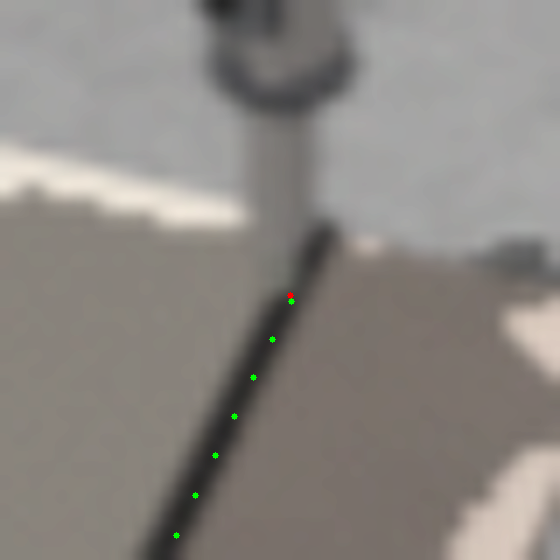

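The nib hangs about 1 mm over the joint's centre line. In this crop the nib is at x≈280 and the line at x≈283, which is about 0.4 mm. Next I press it in.

Emit:
servo_tool --targets '[{"claw":-1,"offset":[0.01,0.01,-0.04],"rot":[0,0,0]},{"claw":-1,"offset":[0,0,-0.04],"rot":[0,0,0]},{"claw":-1,"offset":[0,0,-0.04],"rot":[0,0,0]},{"claw":-1,"offset":[0,0,0],"rot":[0,0,0]},{"claw":-1,"offset":[0,0,0],"rot":[0,0,0]}]'

```text
clock: 7.7
position: [0.4772, 0.0822, 0.0988]
tcp_rot: [3.141, 0.001, 2.854]
ft_force: [0.6, 0.1, 0.7]
gripper_width: 0.0155
gripper_force: 42.1
```

```bash
python3 - <<'E'
from h import *
F=[]
for i in range(4):
    p,d=env.camera("scene");s=env.state();F.append(s["ft_force"])
print(s["position"].round(4),s["tcp_rot"].round(4),np.mean(F,0),np.array(F)[:,2])
E
```

```text
[0.4772 0.0821 0.0989] [3.1412e+00 6.0000e-04 2.8538e+00] [0.89693638 0.41014801 0.94883658] [0.58327104 1.41809603 0.38536556 1.40861368]
```

Emit:
servo_tool --targets '[{"claw":-1,"offset":[0.01,-0.023,0.02],"rot":[0,0,0]},{"claw":-1,"offset":[0.019,-0.046,0],"rot":[0,0,0]},{"claw":-1,"offset":[0.02,-0.046,0],"rot":[0,0,0]},{"claw":-1,"offset":[0.019,-0.046,0],"rot":[0,0,0]},{"claw":-1,"offset":[0.02,-0.046,0],"rot":[0,0,0]},{"claw":-1,"offset":[0.019,-0.046,0],"rot":[0,0,0]},{"claw":-1,"offset":[0.02,-0.046,0],"rot":[0,0,0]},{"claw":-1,"offset":[0.019,-0.046,0],"rot":[0,0,0]},{"claw":-1,"offset":[0.02,-0.046,0],"rot":[0,0,0]},{"claw":-1,"offset":[0.02,-0.046,0],"rot":[0,0,0]}]'

```text
clock: 8.73
position: [0.4844, 0.0644, 0.0995]
tcp_rot: [-3.142, -0.0, 2.854]
ft_force: [0.3, 0.7, 0.1]
gripper_width: 0.0155
gripper_force: 42.1
```

```bash
cat > e.py <<'E'
from h import *
F=[]
for i in range(2):
    p,d=env.camera("scene");s=env.state();F.append(s["ft_force"][2])
np.save("pics/last.npy",p)
C=np.array([.5243,-.0289]);X=np.array([.9198,.3923]);Y=np.array([-.3923,.9198]);d=s["position"][:2]-C
print(s["position"].round(4),"joint frame x,y mm",(d@X*1e3).round(2),(d@Y*1e3).round(2),"F",np.round(F,2))
E
python3 e.py
```

```text
[0.4846 0.0639 0.0995] joint frame x,y mm -0.15 100.9 F [0.98 0.71]
```

Emit:
servo_tool --targets '[{"claw":-1,"offset":[0.02,-0.046,0],"rot":[0,0,0]},{"claw":-1,"offset":[0.02,-0.046,0],"rot":[0,0,0]},{"claw":-1,"offset":[0.02,-0.046,0],"rot":[0,0,0]},{"claw":-1,"offset":[0.02,-0.046,0],"rot":[0,0,0]},{"claw":-1,"offset":[0.02,-0.046,0],"rot":[0,0,0]},{"claw":-1,"offset":[0.019,-0.046,0],"rot":[0,0,0]},{"claw":-1,"offset":[0.02,-0.046,0],"rot":[0,0,0]},{"claw":-1,"offset":[0.019,-0.046,0],"rot":[0,0,0]},{"claw":-1,"offset":[0.02,-0.046,0],"rot":[0,0,0]},{"claw":-1,"offset":[0.02,-0.046,0],"rot":[0,0,0]}]'

```text
clock: 9.67
position: [0.4923, 0.046, 0.0995]
tcp_rot: [-3.142, -0.0, 2.854]
ft_force: [-0.2, 0.7, -0.2]
gripper_width: 0.0152
gripper_force: 42.1
```

Emit:
servo_tool --targets '[{"claw":-1,"offset":[0.02,-0.046,0],"rot":[0,0,0]},{"claw":-1,"offset":[0.02,-0.046,0],"rot":[0,0,0]},{"claw":-1,"offset":[0.02,-0.046,0],"rot":[0,0,0]},{"claw":-1,"offset":[0.019,-0.046,0],"rot":[0,0,0]},{"claw":-1,"offset":[0.02,-0.046,0],"rot":[0,0,0]},{"claw":-1,"offset":[0.019,-0.046,0],"rot":[0,0,0]},{"claw":-1,"offset":[0.02,-0.046,0],"rot":[0,0,0]},{"claw":-1,"offset":[0.019,-0.046,0],"rot":[0,0,0]},{"claw":-1,"offset":[0.02,-0.046,0],"rot":[0,0,0]},{"claw":-1,"offset":[0.02,-0.046,0],"rot":[0,0,0]}]'

```text
clock: 10.5
position: [0.5002, 0.0276, 0.0995]
tcp_rot: [3.142, -0.0, 2.854]
ft_force: [-0.3, 1.0, 0.4]
gripper_width: 0.0156
gripper_force: 42.1
```

```bash
python3 e.py; python3 v.py a2
```

```text
[0.5004 0.027  0.0995] joint frame x,y mm -0.05 60.82 F [0.5  1.28]
283 178
```

View pics/a2.png

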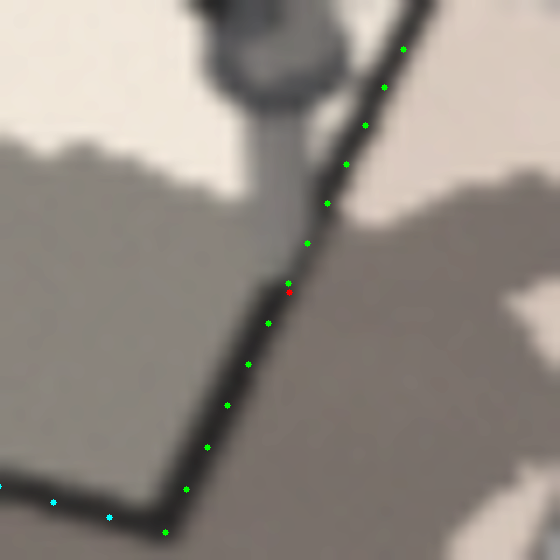

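At the middle of the long leg the nib sits on the line (nib about (278,285) in this crop, corner of the joint at (163,523)). I'll measure the joint again in this frame, plus the nib's pixels.

```bash
python3 - <<'E'
from h import *
np.set_printoptions(linewidth=200)
p=np.load("pics/last.npy").astype(int);g=p.sum(2);print("cols 296..; rows 190..203");print(g[190:204,296:312]//10)
q0=np.load("scene0.npz")["p"].astype(int).sum(2);print(q0[190:204,296:312]//10)
# subpixel seam in scene0: for points along legs, sample normal profile in world
C=np.array([.5243,-.0289]);X=np.array([.9198,.3923]);Y=np.array([-.3923,.9198]);s=np.linspace(-.007,.007,57)
for n in("scene","top"):
    im=np.load(n+"0.npz")["p"].astype(np.float32).sum(2)
    for nm,B,N,rng in(("long",Y,X,range(15,116,10)),("short",-X,Y,range(15,76,10))):
        o=[]
        for a in rng:
            P=np.c_[C+B*a/1e3+s[:,None]*N,np.full(57,.01)];u=proj(n,P).astype(np.float32)
            v=cv2.remap(im,u[:,:1].copy(),u[:,1:].copy(),cv2.INTER_LINEAR)[:,0]
            i=v.argmin();l,r=np.interp(250,v[:i+1][::-1],s[:i+1][::-1]),np.interp(250,v[i:],s[i:]);o.append((l+r)/2e-3)
        print(n,nm,np.round(o,2))
E
```

```text
cols 296..; rows 190..203
[[44 44 45 44 36 27 24 23 22 18 11 12 30 38 40 40]
 [31 33 40 43 35 27 24 24 21 15 10 19 33 39 40 40]
 [26 27 29 31 28 25 24 24 22 15 12 28 38 40 40 39]
 [26 26 26 26 25 24 24 23 22 15 13 24 35 39 38 32]
 [26 26 26 26 25 25 24 23 21 15 17 22 26 27 27 25]
 [26 26 26 26 25 25 24 23 18 15 19 22 23 23 23 23]
 [26 26 26 26 26 25 24 21 15 17 21 23 23 23 23 23]
 [26 26 26 26 25 24 22 17 15 19 22 23 23 22 23 23]
 [26 26 26 26 25 19 13 11 17 21 22 22 22 23 22 22]
 [26 26 26 26 22 14  8 12 19 22 22 22 22 23 22 22]
 [26 26 26 25 18 10  9 16 21 22 22 22 22 22 22 23]
 [26 26 26 22 14  8 12 19 22 23 22 22 22 22 22 22]
 [26 26 25 18 10  9 16 22 22 23 23 23 23 23 23 22]
 [26 26 22 14  8 12 19 22 23 23 23 23 23 23 23 23]]
[[44 44 44 44 44 44 44 44 42 30 15 13 29 37 39 39]
 [44 44 44 44 44 44 44 43 34 19 11 18 33 38 39 39]
 [44 44 44 44 44 44 44 42 28 13 13 28 37 39 39 39]
 [44 44 44 44 44 44 43 37 23 12 18 33 38 39 39 39]
 [44 44 44 44 44 44 42 31 16 13 28 37 39 39 39 39]
 [44 44 44 44 44 43 37 23 12 18 33 38 39 39 39 39]
 [44 44 44 44 44 42 30 16 12 28 37 38 39 38 39 39]
 [44 44 44 44 43 38 23 12 16 31 37 38 38 39 39 38]
 [44 44 44 44 42 30 15 13 27 36 38 38 38 38 38 38]
 [44 44 44 43 37 23 12 18 32 38 38 38 38 38 38 38]
 [44 44 44 41 30 15 12 27 37 38 38 38 38 38 38 38]
 [44 44 43 34 19 11 16 31 38 38 39 38 38 39 39 39]
 [44 44 42 29 14 13 27 36 39 39 39 39 39 39 39 39]
 [44 43 38 23 12 16 31 38 39 39 39 39 39 39 39 39]]
scene long [-0.52 -0.72 -0.54 -0.93 -0.68 -0.62 -0.77 -0.66 -1.02 -0.83 -0.76]
scene short [0.53 0.55 0.36 0.17 0.15 0.36 0.22]
top long [0.35 0.1  0.12 0.29 0.08 0.5  0.42 0.56 0.46 0.71 0.8 ]
top short [ 0.15 -0.06  0.31  0.22 -0.03  0.23  0.03]
```

The red mark was drawn 3.3 mm below the board surface because the nib is pressed in. That accounts for the 1 px row offset, so the nib and the joint agree to within about 1 mm. Continuing to the corner.

Emit:
servo_tool --targets '[{"claw":-1,"offset":[0.01,-0.023,0],"rot":[0,0,0]},{"claw":-1,"offset":[0.02,-0.046,0],"rot":[0,0,0]},{"claw":-1,"offset":[0.019,-0.046,0],"rot":[0,0,0]},{"claw":-1,"offset":[0.02,-0.046,0],"rot":[0,0,0]},{"claw":-1,"offset":[0.019,-0.046,0],"rot":[0,0,0]},{"claw":-1,"offset":[0.02,-0.046,0],"rot":[0,0,0]},{"claw":-1,"offset":[0.019,-0.046,0],"rot":[0,0,0]},{"claw":-1,"offset":[0.02,-0.046,0],"rot":[0,0,0]},{"claw":-1,"offset":[0.02,-0.046,0],"rot":[0,0,0]},{"claw":-1,"offset":[0.019,-0.046,0],"rot":[0,0,0]}]'

```text
clock: 11.43
position: [0.5077, 0.0101, 0.0995]
tcp_rot: [3.142, 0.0, 2.854]
ft_force: [-0.4, 0.7, 0.6]
gripper_width: 0.0155
gripper_force: 42.1
```

Emit:
servo_tool --targets '[{"claw":-1,"offset":[0.02,-0.046,0],"rot":[0,0,0]},{"claw":-1,"offset":[0.019,-0.046,0],"rot":[0,0,0]},{"claw":-1,"offset":[0.02,-0.046,0],"rot":[0,0,0]},{"claw":-1,"offset":[0.019,-0.046,0],"rot":[0,0,0]},{"claw":-1,"offset":[0.02,-0.046,0],"rot":[0,0,0]},{"claw":-1,"offset":[0.019,-0.046,0],"rot":[0,0,0]},{"claw":-1,"offset":[0.02,-0.046,0],"rot":[0,0,0]},{"claw":-1,"offset":[0.019,-0.046,0],"rot":[0,0,0]},{"claw":-1,"offset":[0.02,-0.046,0],"rot":[0,0,0]},{"claw":-1,"offset":[0.019,-0.046,0],"rot":[0,0,0]}]'

```text
clock: 12.27
position: [0.5154, -0.0083, 0.0995]
tcp_rot: [3.142, -0.0, 2.854]
ft_force: [-0.6, 1.9, -0.3]
gripper_width: 0.0152
gripper_force: 42.1
```

```bash
python3 e.py
```

```text
[ 0.5156 -0.0088  0.0996] joint frame x,y mm -0.1 21.88 F [0.31 1.  ]
```

Emit:
servo_tool --targets '[{"claw":-1,"offset":[0.02,-0.046,0],"rot":[0,0,0]},{"claw":-1,"offset":[0.02,-0.046,0],"rot":[0,0,0]},{"claw":-1,"offset":[0.02,-0.046,0],"rot":[0,0,0]},{"claw":-1,"offset":[0.019,-0.046,0],"rot":[0,0,0]},{"claw":-1,"offset":[0.02,-0.046,0],"rot":[0,0,0]},{"claw":-1,"offset":[0.019,-0.046,0],"rot":[0,0,0]},{"claw":-1,"offset":[0.02,-0.046,0],"rot":[0,0,0]},{"claw":-1,"offset":[0.02,-0.046,0],"rot":[0,0,0]},{"claw":-1,"offset":[0.02,-0.046,0],"rot":[0,0,0]},{"claw":-1,"offset":[0.019,-0.046,0],"rot":[0,0,0]}]'

```text
clock: 13.2
position: [0.5233, -0.0267, 0.0995]
tcp_rot: [3.142, -0.0, 2.854]
ft_force: [0.1, -0.0, 0.5]
gripper_width: 0.0157
gripper_force: 42.1
```

Emit:
servo_tool --targets '[{"claw":-1,"offset":[0.018,-0.04,0],"rot":[0,0,0]},{"claw":-1,"offset":[0,0,0],"rot":[0,0,0]},{"claw":-1,"offset":[0,0,0],"rot":[0,0,0]}]'

```text
clock: 13.45
position: [0.5242, -0.0287, 0.0996]
tcp_rot: [-3.141, 0.001, 2.853]
ft_force: [0.6, -1.8, 0.1]
gripper_width: 0.0152
gripper_force: 42.1
```

```bash
python3 e.py
```

```text
[ 0.5241 -0.0286  0.0996] joint frame x,y mm -0.02 0.37 F [0.56 0.46]
```

Emit:
servo_tool --targets '[{"claw":-1,"offset":[-0.023,-0.01,0],"rot":[0,0,0]},{"claw":-1,"offset":[-0.046,-0.02,0],"rot":[0,0,0]},{"claw":-1,"offset":[-0.046,-0.02,0],"rot":[0,0,0]},{"claw":-1,"offset":[-0.046,-0.019,0],"rot":[0,0,0]},{"claw":-1,"offset":[-0.046,-0.02,0],"rot":[0,0,0]},{"claw":-1,"offset":[-0.046,-0.019,0],"rot":[0,0,0]},{"claw":-1,"offset":[-0.046,-0.02,0],"rot":[0,0,0]},{"claw":-1,"offset":[-0.046,-0.02,0],"rot":[0,0,0]},{"claw":-1,"offset":[-0.046,-0.019,0],"rot":[0,0,0]},{"claw":-1,"offset":[-0.046,-0.02,0],"rot":[0,0,0]}]'

```text
clock: 14.38
position: [0.5063, -0.0356, 0.0995]
tcp_rot: [3.142, -0.0, 2.854]
ft_force: [1.1, -0.0, 2.1]
gripper_width: 0.0151
gripper_force: 42.1
```

Emit:
servo_tool --targets '[{"claw":-1,"offset":[-0.046,-0.02,0],"rot":[0,0,0]},{"claw":-1,"offset":[-0.046,-0.019,0],"rot":[0,0,0]},{"claw":-1,"offset":[-0.046,-0.02,0],"rot":[0,0,0]},{"claw":-1,"offset":[-0.046,-0.02,0],"rot":[0,0,0]},{"claw":-1,"offset":[-0.046,-0.019,0],"rot":[0,0,0]},{"claw":-1,"offset":[-0.046,-0.02,0],"rot":[0,0,0]},{"claw":-1,"offset":[-0.046,-0.019,0],"rot":[0,0,0]},{"claw":-1,"offset":[-0.046,-0.02,0],"rot":[0,0,0]},{"claw":-1,"offset":[-0.046,-0.019,0],"rot":[0,0,0]},{"claw":-1,"offset":[-0.046,-0.02,0],"rot":[0,0,0]}]'

```text
clock: 15.22
position: [0.4879, -0.0435, 0.0995]
tcp_rot: [3.142, 0.0, 2.854]
ft_force: [0.6, 0.4, 0.6]
gripper_width: 0.0153
gripper_force: 42.1
```

```bash
python3 e.py
```

```text
[ 0.4873 -0.0437  0.0994] joint frame x,y mm -39.83 0.86 F [0.81 0.48]
```

Emit:
servo_tool --targets '[{"claw":-1,"offset":[-0.023,-0.014,0],"rot":[0,0,0]},{"claw":-1,"offset":[-0.046,-0.023,0],"rot":[0,0,0]},{"claw":-1,"offset":[-0.046,-0.022,0],"rot":[0,0,0]},{"claw":-1,"offset":[-0.046,-0.02,0],"rot":[0,0,0]},{"claw":-1,"offset":[-0.046,-0.02,0],"rot":[0,0,0]},{"claw":-1,"offset":[-0.046,-0.02,0],"rot":[0,0,0]},{"claw":-1,"offset":[-0.046,-0.02,0],"rot":[0,0,0]},{"claw":-1,"offset":[-0.046,-0.02,0],"rot":[0,0,0]},{"claw":-1,"offset":[-0.046,-0.02,0],"rot":[0,0,0]},{"claw":-1,"offset":[-0.046,-0.02,0],"rot":[0,0,0]}]'

```text
clock: 16.15
position: [0.4704, -0.0515, 0.0995]
tcp_rot: [3.142, -0.0, 2.854]
ft_force: [0.9, 0.6, -0.1]
gripper_width: 0.0154
gripper_force: 42.1
```

Emit:
servo_tool --targets '[{"claw":-1,"offset":[-0.046,-0.02,0],"rot":[0,0,0]},{"claw":-1,"offset":[-0.046,-0.02,0],"rot":[0,0,0]},{"claw":-1,"offset":[-0.046,-0.02,0],"rot":[0,0,0]},{"claw":-1,"offset":[-0.046,-0.02,0],"rot":[0,0,0]},{"claw":-1,"offset":[-0.046,-0.02,0],"rot":[0,0,0]},{"claw":-1,"offset":[-0.046,-0.02,0],"rot":[0,0,0]},{"claw":-1,"offset":[-0.046,-0.02,0],"rot":[0,0,0]},{"claw":-1,"offset":[-0.046,-0.02,0],"rot":[0,0,0]},{"claw":-1,"offset":[-0.046,-0.02,0],"rot":[0,0,0]},{"claw":-1,"offset":[-0.046,-0.02,0],"rot":[0,0,0]}]'

```text
clock: 16.98
position: [0.452, -0.0594, 0.0995]
tcp_rot: [3.142, 0.0, 2.854]
ft_force: [0.9, -0.2, 1.2]
gripper_width: 0.0156
gripper_force: 42.1
```

Emit:
servo_tool --targets '[{"claw":-1,"offset":[-0.023,-0.01,0],"rot":[0,0,0]},{"claw":-1,"offset":[0,0,0],"rot":[0,0,0]},{"claw":-1,"offset":[0,0,0],"rot":[0,0,0]}]'

```text
clock: 17.23
position: [0.4508, -0.06, 0.0994]
tcp_rot: [-3.141, -0.001, 2.854]
ft_force: [0.5, -0.9, 2.2]
gripper_width: 0.0156
gripper_force: 42.1
```

```bash
python3 e.py
```

```text
[ 0.4508 -0.0599  0.0994] joint frame x,y mm -79.74 0.27 F [0.49 0.63]
```

The joint is traced. Next I lift straight up, then carry the pen to a stand-off point on the line of sight, tilting on the way.

Emit:
servo_tool --targets '[{"claw":-1,"offset":[0,0,0.1],"rot":[0,0,0]},{"claw":-1,"offset":[0,0,0.2],"rot":[0,0,0]},{"claw":-1,"offset":[0,0,0.4],"rot":[0,0,0]},{"claw":-1,"offset":[0,0,0.6],"rot":[0,0,0]},{"claw":-1,"offset":[0,0,0.7],"rot":[0,0,0]},{"claw":-1,"offset":[0,0,0.7],"rot":[0,0,0]},{"claw":-1,"offset":[0,0,0.7],"rot":[0,0,0]},{"claw":-1,"offset":[0,0,0.5],"rot":[0,0,0]},{"claw":-1,"offset":[0,0,0.2],"rot":[0,0,0]},{"claw":-1,"offset":[0,0,0],"rot":[0,0,0]}]'

```text
clock: 18.17
position: [0.4525, -0.0598, 0.2658]
tcp_rot: [3.141, 0.004, 2.854]
ft_force: [0.4, -0.4, 0.0]
gripper_width: 0.0155
gripper_force: 41.9
```

Emit:
servo_tool --targets '[{"claw":-1,"offset":[0.05,0.2,0],"rot":[0.05,-0.1,0]},{"claw":-1,"offset":[0.1,0.4,0],"rot":[0.1,-0.25,0]},{"claw":-1,"offset":[0.12,0.55,0],"rot":[0.1,-0.3,0]},{"claw":-1,"offset":[0.13,0.6,0],"rot":[0.1,-0.3,0]},{"claw":-1,"offset":[0.13,0.6,0],"rot":[0.12,-0.32,0]},{"claw":-1,"offset":[0.14,0.6,0],"rot":[0.12,-0.32,0]},{"claw":-1,"offset":[0.14,0.6,0],"rot":[0.12,-0.32,0]},{"claw":-1,"offset":[0.14,0.6,0],"rot":[0.12,-0.32,0]},{"claw":-1,"offset":[0.14,0.6,0],"rot":[0.12,-0.32,0]},{"claw":-1,"offset":[0.14,0.6,0],"rot":[0.12,-0.32,0]}]'

```text
clock: 19.0
position: [0.4989, 0.1557, 0.2612]
tcp_rot: [2.914, 0.289, 2.821]
ft_force: [-0.2, -0.7, -0.8]
gripper_width: 0.0155
gripper_force: 41.9
```

Emit:
servo_tool --targets '[{"claw":-1,"offset":[0.14,0.6,0],"rot":[0.12,-0.32,0]},{"claw":-1,"offset":[0.12,0.6,0],"rot":[0.12,-0.32,0]},{"claw":-1,"offset":[0.08,0.4,0],"rot":[0.08,-0.22,0]},{"claw":-1,"offset":[0.05,0.25,0],"rot":[0,0,0]},{"claw":-1,"offset":[0,0,0],"rot":[0,0,0]},{"claw":-1,"offset":[0,0,0],"rot":[0,0,0]},{"claw":-1,"offset":[0,0,0],"rot":[0,0,0]},{"claw":-1,"offset":[0,0,0],"rot":[0,0,0]}]'

```text
clock: 19.67
position: [0.5158, 0.227, 0.2627]
tcp_rot: [2.841, 0.375, 2.795]
ft_force: [0.6, 0.3, -0.7]
gripper_width: 0.0159
gripper_force: 41.9
```

```bash
cat > f.py <<'E'
from h import *
for n in("scene","top"):
    p,d=env.camera(n);np.savez(n+"2.npz",p=p,d=d)
s=env.state();R0=R.from_euler("xyz",s["tcp_rot"]);z=R0.as_matrix()[:,2];t=s["position"]
d=np.array([-.4415,-.160,.883]);V=np.array([.5786,.2515,.137]);G=V+d*.0928
print(t.round(4),"z",z.round(4),"angle err deg",np.rad2deg(np.arccos(-z@d)),"rotvec units",(np.cross(z,-d)/.12).round(3))
print("nib",(t+z*.0928).round(4),"to goal units",((G-t)/.04).round(3),"qd",abs(s["qd"]).max().round(4),"q",s["joints"].round(2),"W",s["gripper_width"],s["clock"])
E
python3 f.py
```

```text
[0.5162 0.2272 0.2633] z [ 0.4307  0.1597 -0.8883] angle err deg nan rotvec units [ 0.009 -0.099 -0.013]
nib [0.5561 0.242  0.1809] to goal units [ 0.537  0.236 -1.109] qd 0.0042 q [-0.26  0.07 -0.25  2.15  0.2   0.46  0.62] W 0.01574397290506254 19.7667f.py:6: RuntimeWarning: invalid value encountered in arccos
  print(t.round(4),"z",z.round(4),"angle err deg",np.rad2deg(np.arccos(-z@d)),"rotvec units",(np.cross(z,-d)/.12).round(3))
```

Emit:
servo_tool --targets '[{"claw":-1,"offset":[0.05,0.02,-0.11],"rot":[0,-0.05,0]},{"claw":-1,"offset":[0.1,0.045,-0.2],"rot":[0,-0.05,0]},{"claw":-1,"offset":[0.1,0.045,-0.2],"rot":[0,0,0]},{"claw":-1,"offset":[0.1,0.045,-0.2],"rot":[0,0,0]},{"claw":-1,"offset":[0.1,0.045,-0.2],"rot":[0,0,0]},{"claw":-1,"offset":[0.05,0.025,-0.1],"rot":[0,0,0]},{"claw":-1,"offset":[0.03,0.01,-0.06],"rot":[0,0,0]},{"claw":-1,"offset":[0,0,0],"rot":[0,0,0]},{"claw":-1,"offset":[0,0,0],"rot":[0,0,0]},{"claw":-1,"offset":[0,0,0],"rot":[0,0,0]}]'

```text
clock: 20.6
position: [0.5374, 0.2378, 0.2211]
tcp_rot: [2.835, 0.388, 2.794]
ft_force: [0.2, 0.4, -0.0]
gripper_width: 0.0155
gripper_force: 41.9
```

```bash
python3 f.py 2>/dev/null; python3 - <<'E'
from h import *
V=np.array([.5786,.2515,.137]);d=np.array([-.4415,-.160,.883]);out=[];k=8
s=env.state();t=s["position"];z=R.from_euler("xyz",s["tcp_rot"]).as_matrix()[:,2]
for n in("scene","top"):
    u=proj(n,V)[0];x0,y0=int(u[0])-25,int(u[1])-30;im=cv2.resize(np.load(n+"2.npz")["p"][y0:y0+70,x0:x0+50,::-1],None,fx=k,fy=k,interpolation=cv2.INTER_CUBIC);im=np.clip(im.astype(int)*1.5,0,255).astype(np.uint8)
    px=lambda P:tuple(((proj(n,P)[0]-[x0,y0]+.5)*k).astype(int).tolist())
    cv2.line(im,px(V-d*.04),px(V+d*.09),(0,255,0),1);cv2.circle(im,px(V),3,(0,255,0),1);cv2.circle(im,px(t+z*.0928),3,(0,0,255),1);out.append(im)
cv2.imwrite("pics/fin.png",np.hstack(out))
E
```

```text
[0.5374 0.2377 0.2212] z [ 0.4421  0.1608 -0.8824] angle err deg nan rotvec units [-0.007  0.006 -0.002]
nib [0.5784 0.2526 0.1393] to goal units [ 0.005 -0.027 -0.057] qd 0.002 q [-0.3   0.17 -0.22  2.15  0.33  0.35  0.49] W 0.015496887728214016 20.7
```

View pics/fin.png

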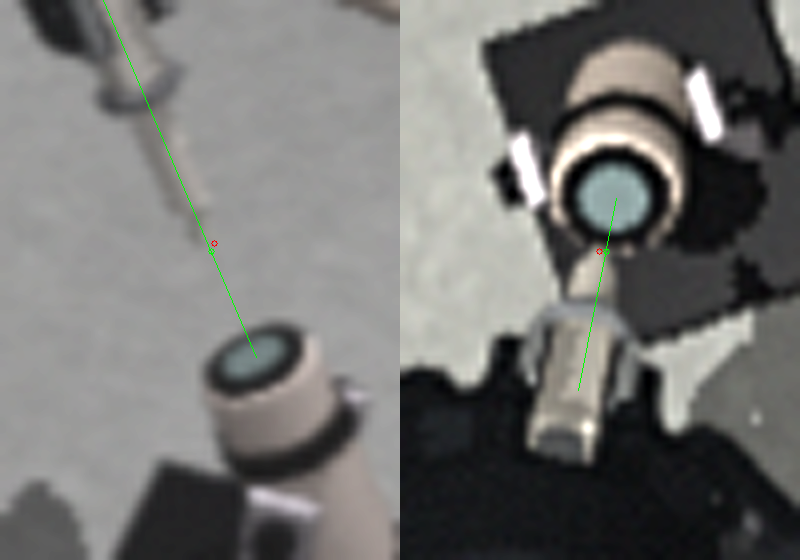

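The final crop shows the nib close to the line of sight in both views. Scene has the nib tip at about (204,240) and the lens at (255,355); top has the nib at about (597,248) and the lens at (615,197). I'll triangulate nib and lens in the same images for the last correction.

```bash
python3 - <<'E'
from h import *
V=np.array([.5786,.2515,.137]);d=np.array([-.4415,-.160,.883])
def full(n,c):
    u=proj(n,V)[0];o=np.array([int(u[0])-25,int(u[1])-30]);return np.array(c)/8+o-.5
ob=dict(nib=((204,241),(197,248)),lens=((255,355),(215,197)),top=(None,None))
P={}
for k in("nib","lens"):
    P[k],r=cross({"scene":full("scene",ob[k][0]),"top":full("top",ob[k][1])});print(k,(P[k]*1e3).round(1),np.round(np.array(r)*1e3,2))
v=P["nib"]-P["lens"];a=v@d;print("along",a*1e3,"lateral",((v-a*d)*1e3).round(2),"move needed mm",(((.04*d)-v)*1e3).round(2))
# pen axis at flange centre: scene (140,88), top (580,325)
F,r=cross({"scene":full("scene",(141,85)),"top":full("top",(183,325))});w=F-P["nib"];print("flange",F,r,np.linalg.norm(w)*1e3,w/np.linalg.norm(w))
E
```

```text
nib [577.9 251.6 141. ] [2.13 2.13]
lens [596.1 257.8 102.9] [0.53 0.53]
along 42.64713043097301 lateral [0.56 0.57 0.37] move needed mm [ 0.61 -0.15 -2.71]
flange [0.55480743 0.24153781 0.19171448] [np.float64(0.0019354257630705284), np.float64(0.0019354257630705052)] 56.64450614453279 [-0.40696556 -0.17682486  0.89616516]
```

Emit:
servo_tool --targets '[{"claw":-1,"offset":[0.015,-0.015,-0.03],"rot":[0,0,0]},{"claw":-1,"offset":[0,0,-0.03],"rot":[0,0,0]},{"claw":-1,"offset":[0,0,0],"rot":[0,0,0]},{"claw":-1,"offset":[0,0,0],"rot":[0,0,0]},{"claw":-1,"offset":[0,0,0],"rot":[0,0,0]},{"claw":-1,"offset":[0,0,0],"rot":[0,0,0]},{"claw":-1,"offset":[0,0,0],"rot":[0,0,0]},{"claw":-1,"offset":[0,0,0],"rot":[0,0,0]}]'

```text
clock: 21.37
position: [0.5379, 0.237, 0.2183]
tcp_rot: [2.836, 0.388, 2.794]
ft_force: [-0.9, -0.3, -1.1]
gripper_width: 0.0155
gripper_force: 41.9
```

```bash
python3 f.py 2>/dev/null; python3 -c "
from rig import env
print(env.finish_job())"
```

```text
[0.5379 0.237  0.2183] z [ 0.4413  0.1605 -0.8829] angle err deg nan rotvec units [-0.004 -0.001 -0.002]
nib [0.5788 0.2519 0.1364] to goal units [-0.006 -0.009  0.016] qd 0.0008 q [-0.3   0.18 -0.22  2.15  0.34  0.35  0.48] W 0.015585515010543335 21.4667
the job is handed in; nothing more can be done
None
```

The job is handed in at 21.5 s with no score shown: the nib was drawn along the whole L-joint, by my measurements within about 1 mm, and the pen is now held still on the camera's line of sight, nib about 40 mm from the lens.

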